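Index the sample carousel to its pick-up pointer

ROBOT

A 7-joint arm with a two-finger parallel gripper is mounted at the origin on a cart in front of the work surface, level with it; the furniture and walls round the work are solid. World frame = base frame: x ahead of the robot, y to its left, z up, the work surface at z = 0. Lengths are in m, angles in rad, forces in N, time in s.
With the tool pointing down it reaches from about 0.425 to 0.875 m from the base axis. Payload 4.7 kg.
Tool frame: the origin (TCP) lies where the fingers leave the gripper's body, on its centre line; the fingertips stand 70 mm ahead of it and the grasp point (between the pads) lies 51 mm ahead of it; z points along the fingers, y is the line along which they close (so a half turn about z gives the same grasp; the last joint's range is limited). The gripper opens to 87 mm and grips with 3 to 60 N. Pads are 19 mm wide; open, the fingers measure 117 mm over their backs; the gripper's body (75 mm by 190 mm) begins 51 mm behind the grasp point.
Start: joints at [-1.278, 0.321, -0.07, 1.45, 0.023, 1.371, -0.057], TCP at [0.179, 0.625, 0.292] pointing down, gripper open.
Joint ranges: [-2.86, 2.86], [-0.3, 2.09], [-1.38, 1.24], [0.06, 2.45], [-1.56, 4.7], [0.09, 2.05], [-2.69, 2.69]. Speed limits (rad/s): [2.57, 2.57, 3.14, 3.14, 3.14, 3.14, 3.14].

INTERFACE

Orientations are given as a rotation vector (axis times angle).
In Python, from bench import ctrl gives the robot as it stands.
- The arm moves only by the tool play_rows, never from a script. Its argument "increments" is a list that holds one entry, the list of rows, each a list of 7 numbers: the shift along the tool's x, y, z as a fraction of full scale, then the turn, a rotation vector about the tool's x, y, z as a fraction of full scale, then the gripper command: -1 is shut, 1 is fully open, values between are in proportion. A call has 1 to 8 rows; each row is the pose to reach, as a shift and turn from the pose commanded when the call began, along the tool's axes at that moment; what a row does not reach only later rows make up. Full scale, the value 1, is 0.1 m for a shift and 90 degrees for a turn. A row lasts 1/10 s, in which the tool goes at most 50 mm and 8.59 degrees, less where a joint would pass 70% of its speed; a pose out of reach is approached as far as the arm can. A call with a number of a shift or a turn outside -1 to 1 is refused whole. A call with a gripper value outside its range is refused whole. The fingers move at their own pace and stop on an object; "squeeze" is the grip in N (left out, the last holds). Time passes only in rows, so rows that repeat a pose let the fingers close. It gives the time, the measured TCP pose, the force, the opening and the grip force at its end, in the units of the state.
- ctrl.get_state(): the state, without advancing time (a new reading comes with each control period).
- ctrl.get_image(name): name is "scene" or "top" or "wrist"; returns the picture (480x640x3 uint8, red, green, blue); there is no depth.
- ctrl.get_calibration(name): a dict with "vertical_fov" (degrees; the focal length in pixels is half the picture's height over the tangent of half this angle, whatever the lens; pixels are square), "cx", "cy" (the principal point, pixels), "dist_coeffs" ([k1, k2, p1, p2, k3] as OpenCV has them; the pictures are not rectified), "R" (3x3) and "t" (3): a world point X has camera coordinates R X + t; the wrist camera has in their place "T_tool_cam" (4x4, takes a point from camera to tool coordinates, whose origin is the TCP and whose axes are the flange's). Camera axes: x right, y down, z forward; pixel columns grow to the right and rows downward; lengths in m; the calibration is good to about 2 mm. A picture is of the moment at which its call begins: read the wrist's pose just before it. get_calibration takes no time and is no camera call.
- ctrl.close_job(): hands the job in; it is judged then, once.
The state is a dict: "time": time; "joint_positions": joint angles; "qd": joint speeds; "joint_torque": joint torques, N m; "position": TCP position; "tool_rot": TCP orientation; "ft_force": force on the tool from outside, world axes, zero at the start; "torque": the same for the moment, N m; "grip_width": opening from 0.0 (shut) to 1.0 (fully open); "grip_force": force on a finger pad.
Only numpy, scipy, OpenCV 4.12 (cv2) and the standard library are available. Lean on these libraries where they do the work, as an engineer would, in place of code of your own. Each camera call takes 0.05 s, during which the arm holds its last target. There are 200 camera calls.

TASK

Pump the black-handled ratchet lever, stroke by stroke, until the biggest bottle on the sample carousel stands at the metal pick-up pointer, and stop there. Turn the carousel with the lever only: do not touch the carousel or the things on it.

Things in the scene. Friction and masses are not known exactly. Their poses are not given: they have to be found in the camera images.
- carousel: Round white sample tray, 160 mm across, on a steel ring of 12 saw teeth (190 mm across, 22 to 34 mm up). Origin on its vertical axis at worktop height. It turns counter-clockwise seen from above, one tooth = 30 degrees, and stays where it is left. Carries the big bottle and three smaller vials, clipped in; highest point 126 mm above the worktop.
- bottle_mid (a point): Centre, half-way up, of the biggest bottle on the tray (44 mm across, 85 mm tall, screw cap; its middle 83 mm above the worktop and 52 mm from the tray axis). The other three are vials 24 to 32 mm across and 52 to 68 mm tall.
- pickup (a point): Where bottle_mid must come: 52 mm from the tray axis, 83 mm above the worktop, straight in front of the fixed aluminium pointer, a bracket beside the tray (74 mm high, 119 mm from the axis) whose pointed tip looks at the axis. At the start the bottle is 45 to 120 degrees short of it.
- lever_grip (a point): Point on the lever's upright black round handle (16 mm thick, 33 to 115 mm up), 85 mm up, 155 mm from the tray axis. The lever swings about that axis. It starts at its rest stop; a stroke is 36 degrees counter-clockwise from above, to a fixed stop (push about 2 N), and brings the tray to its next tooth position (the first may be a part tooth); then a spring returns it to rest, the tray stays.

How it is judged:
At the end, for the whole second after the job is handed in: The middle of the big bottle stands within 12 mm (seen from above) of the pick-up spot and the carousel is at rest (horizontal distance between bottle_mid and pickup below 0.012 m and angular speed of carousel below 0.05 rad/s); the robot touches nothing.
It fails at once if the robot touches the carousel or anything on it (contact force between any of the fingers, the arm and carousel above 1 N).
It also fails if it takes over 51 s, if anything falls off the work surface, if the arm or the gripper's body presses on something with over 40 N, if the wrist force passes 120 N, or if a joint passes its speed limit or range.

## Working session

There is one attempt and no reset: what is moved stays moved. The work goes in short steps, Python scripts to look and compute and a tool call to move; the robot and the scene stay as the last step left them, time stands still between calls to the robot, and variables do not carry over. Pictures are saved under pics/ and viewed, at most 10 in all, crops included, and the job is handed in when it is done.

Besides the shell and the picture viewer there is one more tool, called after "Emit:" by a JSON object that holds its "method" and its "body", one argument or row to a line. play_rows: Moves the arm, as the interface text tells. Shift numbers are shares of 0.1 m and turn numbers shares of 90 degrees, none past 1 either way. Its arguments: {"type":"object","properties":{"increments":{"type":"array"},"squeeze":{"type":"number"}},"required":["increments"]}

```bash
mkdir -p pics
python3 - <<'E'
from bench import ctrl
import cv2
s=ctrl.get_state();print(s)
for n in("top","scene"):
    cv2.imwrite(f"pics/{n}0.png",ctrl.get_image(n)[:,:,::-1]);print(n,ctrl.get_calibration(n))
E
```

```text
{'time': 0.0, 'joint_positions': array([-1.27788415,  0.32183381, -0.07009509,  1.45168568,  0.02259356,
        1.37078958, -0.05690569]), 'qd': array([-0.00046517,  0.00128597, -0.00065797, -0.00173266, -0.00125806,
        0.00180545,  0.00273163]), 'joint_torque': array([ 7.67241709e-04, -4.91303480e+01, -4.03702743e-01, -3.12533391e+01,
       -6.41333009e-02,  4.36990173e-02,  1.80750803e-04]), 'position': array([0.17880627, 0.62448222, 0.29114908]), 'tool_rot': array([-4.36462438e-01, -3.11094308e+00,  3.01708208e-03]), 'ft_force': array([0.06387383, 0.26906531, 0.31098773]), 'torque': array([ 0.02079916,  0.02186176, -0.00070745]), 'grip_force': 0.0, 'grip_width': 0.9974032853480373}
top {'vertical_fov': 52.50748471749323, 'cx': 315.8189385838985, 'cy': 234.25911679608132, 'dist_coeffs': array([-0.12133227,  0.        ,  0.        ,  0.        ,  0.        ]), 'R': array([[ 0.01512517, -0.99922104,  0.0364493 ],
       [-0.98545555, -0.02106777, -0.16862239],
       [ 0.16925895, -0.03336872, -0.98500657]]), 't': array([-0.23310592,  0.54461943,  0.82896546])}
scene {'vertical_fov': 46.67798490050627, 'cx': 318.08932801587184, 'cy': 235.20586636949014, 'dist_coeffs': array([0.01941153, 0.        , 0.        , 0.        , 0.        ]), 'R': array([[-0.7663414 , -0.64229969, -0.0131138 ],
       [-0.46571363,  0.5694822 , -0.67734839],
       [ 0.44252874, -0.51297284, -0.7355455 ]]), 't': array([0.29726633, 0.42398577, 0.55830928])}
```

View pics/top0.png

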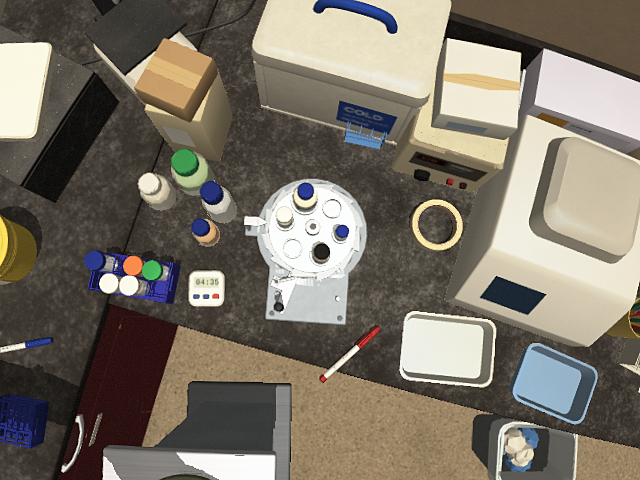

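View pics/scene0.png

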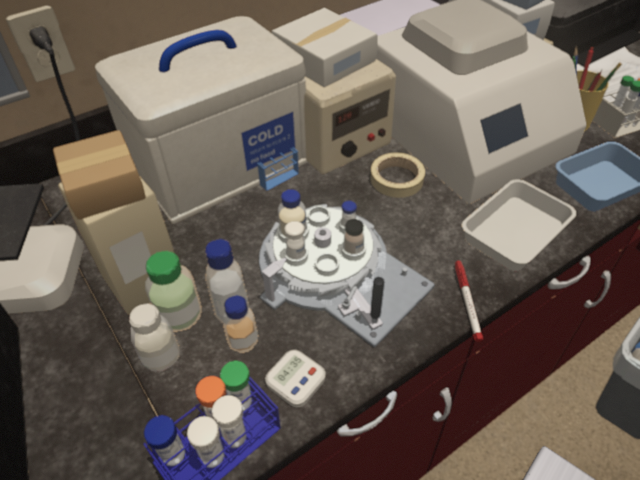

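Run:
```python
import cv2,numpy as np
a=cv2.imread("pics/top0.png")[165:335,230:380];b=cv2.imread("pics/scene0.png")[180:340,240:440]
cv2.imwrite("pics/c1.png",cv2.resize(a,None,fx=3.5,fy=3.5,interpolation=3))
cv2.imwrite("pics/c2.png",cv2.resize(b,None,fx=3.5,fy=3.5,interpolation=3))
```

```text
(no output)
```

View pics/c1.png

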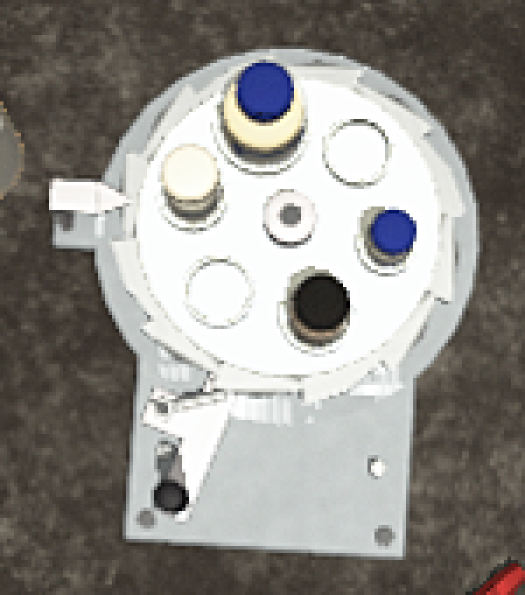

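View pics/c2.png

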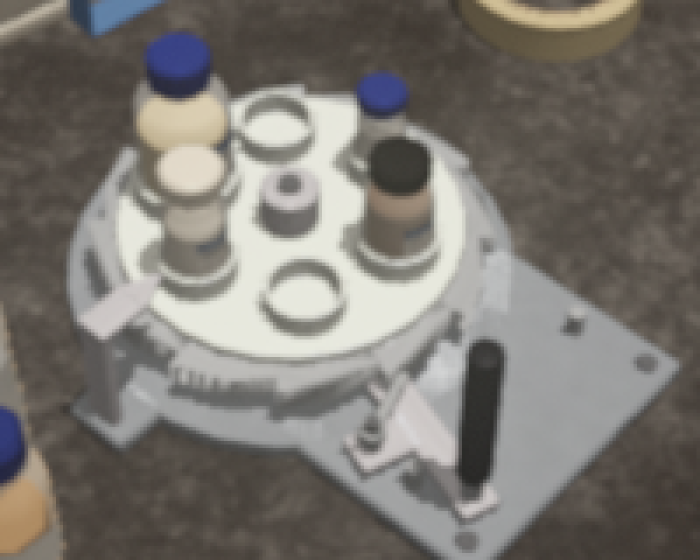

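```bash
cat > h.py <<'E'
from bench import ctrl
import cv2,numpy as np
def back(n,u,v,z):
    c=ctrl.get_calibration(n);f=240/np.tan(np.radians(c["vertical_fov"]/2))
    K=np.array([[f,0,c["cx"]],[0,f,c["cy"]],[0,0,1]])
    p=cv2.undistortPoints(np.array([[[u,v]]],float),K,c["dist_coeffs"])[0,0]
    d=c["R"].T@np.r_[p,1];o=-c["R"].T@c["t"]
    return (o+d*(z-o[2])/d[2])[:2]
def angs(P):
    a=P["axis"]
    for k,p in P.items():
        d=p-a;print(k,p.round(4),np.linalg.norm(d).round(4),np.degrees(np.arctan2(d[1],d[0])).round(1))
E
python3 - <<'E'
from h import *
t=lambda x,y,z:back("top",230+x/3.5,165+y/3.5,z)
s=lambda x,y,z:back("scene",240+x/3.5,180+y/3.5,z)
angs(dict(axis=t(289,228,.041),cap=t(265,88,.1255),tip=t(128,202,.074),brk=t(52,195,.074),handle=t(172,494,.115),white=t(190,170,.1)))
angs(dict(axis=s(290,230,.041),cap=s(178,53,.1255),handle=s(488,352,.115),tip=s(158,283,.074)))
from scipy.spatial.transform import Rotation as R
st=ctrl.get_state();print(R.from_rotvec(st["tool_rot"]).as_matrix().round(3))
E
```

```text
axis [ 0.5579 -0.2174] 0.0 0.0
cap [ 0.6106 -0.2025] 0.0547 15.8
tip [ 0.5635 -0.1352] 0.0823 86.1
brk [ 0.5663 -0.0969] 0.1208 86.0
handle [ 0.4174 -0.1628] 0.1508 158.8
white [ 0.5751 -0.1668] 0.0534 71.2
axis [ 0.5553 -0.2123] 0.0 0.0
cap [ 0.6095 -0.203 ] 0.055 9.8
handle [ 0.4153 -0.1621] 0.1488 160.3
tip [ 0.5604 -0.1318] 0.0807 86.3
[[-0.961  0.275 -0.   ]
 [ 0.275  0.961 -0.002]
 [-0.    -0.002 -1.   ]]
```

Emit:
{"method": "play_rows", "body": {
  "increments": [
    [[-0.33,-0.3,0,0,0,0,-1],[-0.66,-0.6,0,0,0,0,-1],[-1,-0.9,0,0,0,0,-1],[-1,-0.9,0,0,0,0,-1]]
  ],
  "squeeze": 20
}}

```text
time: 0.5
position: [0.256, 0.5052, 0.2921]
tool_rot: [0.451, 3.106, -0.005]
ft_force: [0.9, -0.6, 0.4]
grip_width: 0.72
grip_force: 0.0
```

Emit:
{"method": "play_rows", "body": {
  "increments": [
    [[-0.33,-0.3,0,0,0,0,-1],[-0.66,-0.6,0,0,0,0,-1],[-1,-0.9,0,0,0,0,-1],[-1,-0.9,0,0,0,0,-1]]
  ]
}}

```text
time: 0.9
position: [0.3262, 0.3912, 0.2923]
tool_rot: [0.452, 3.107, -0.003]
ft_force: [0.1, 0.3, 0.0]
grip_width: 0.357
grip_force: 0.0
```

Emit:
{"method": "play_rows", "body": {
  "increments": [
    [[-0.33,-0.3,0,0,0,0,-1],[-0.66,-0.6,0,0,0,-0.08,-1],[-1,-0.9,0,0,0,-0.16,-1],[-1,-0.9,0,0,0,-0.16,-1]]
  ]
}}

```text
time: 1.3
position: [0.3966, 0.2773, 0.2924]
tool_rot: [0.054, 3.139, -0.003]
ft_force: [0.2, 0.8, 0.5]
grip_width: 0.03
grip_force: 0.0
```

Emit:
{"method": "play_rows", "body": {
  "increments": [
    [[-0.05,-0.45,0,0,0,0,-1],[-0.1,-0.9,0,0,0,0,-1],[-0.15,-1,0,0,0,0,-1]]
  ]
}}

```text
time: 1.6
position: [0.4056, 0.1785, 0.2922]
tool_rot: [-0.052, -3.141, 0.001]
ft_force: [-0.6, -0.0, -0.7]
grip_width: 0.003
grip_force: 0.0
```

Emit:
{"method": "play_rows", "body": {
  "increments": [
    [[-0.05,-0.45,0,0,0,0,-1],[-0.1,-0.9,0,0,0,0,-1],[-0.15,-1,0,0,0,0,-1]]
  ]
}}

```text
time: 1.9
position: [0.4178, 0.0784, 0.2924]
tool_rot: [0.053, 3.141, -0.0]
ft_force: [-0.5, 0.4, 0.3]
grip_width: 0.004
grip_force: 0.0
```

Emit:
{"method": "play_rows", "body": {
  "increments": [
    [[0,-0.45,0,0,0,0,-1],[0,-0.9,0,0,0,0,-1],[0,-1,0,0,0,0,-1]]
  ]
}}

```text
time: 2.2
position: [0.415, -0.0213, 0.2926]
tool_rot: [0.053, 3.14, -0.0]
ft_force: [0.5, 0.2, 0.7]
grip_width: 0.006
grip_force: 0.0
```

Emit:
{"method": "play_rows", "body": {
  "increments": [
    [[-0.03,-0.4,0.3,0,0,0,-1],[-0.06,-0.75,0.7,0,0,0,-1],[-0.06,-0.75,1,0,0,0,-1],[-0.06,-0.75,1,0,0,0,-1]]
  ]
}}

```text
time: 2.6
position: [0.4164, -0.0922, 0.1889]
tool_rot: [-0.045, -3.134, 0.001]
ft_force: [-0.8, 0.4, -0.1]
grip_width: 0.007
grip_force: 0.0
```

Emit:
{"method": "play_rows", "body": {
  "increments": [
    [[0,0,0.3,0,0,0,-1],[0,0,0.47,0,0,0,-1],[0,0,0.47,0,0,0,-1]]
  ]
}}

```text
time: 2.9
position: [0.4185, -0.0911, 0.1447]
tool_rot: [-0.039, -3.139, 0.001]
ft_force: [0.1, -0.6, 0.8]
grip_width: 0.004
grip_force: 0.0
```

Run:
```python
from h import *
s=ctrl.get_state();print(s["position"],s["ft_force"])
a=ctrl.get_image("scene")[:,:,::-1][150:350,220:440]
b=ctrl.get_image("top")[:,:,::-1][150:350,200:400]
f=lambda i:cv2.resize(i,None,fx=2.7,fy=2.7,interpolation=3)
cv2.imwrite("pics/s1.png",cv2.resize(np.hstack([a,b]),None,fx=1.9,fy=1.9,interpolation=3))
```

```text
[ 0.41854683 -0.09111228  0.14471996] [ 0.13077411 -0.59962863  0.79610781]
```

View pics/s1.png

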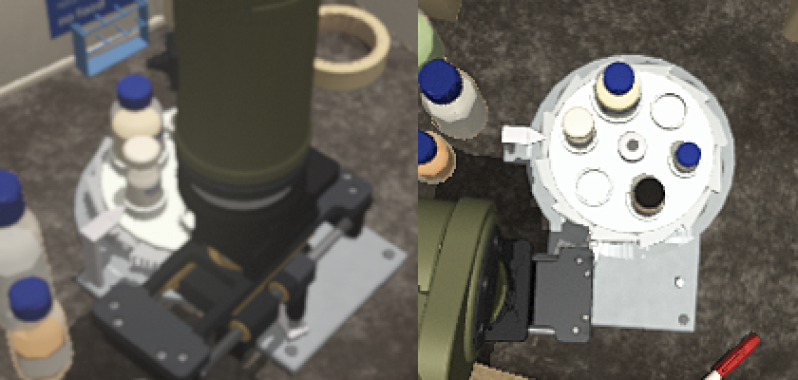

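Emit:
{"method": "play_rows", "body": {
  "increments": [
    [[0.02,-0.2,0,0,0,0,-1],[0.02,-0.35,0,0,0,0,-1],[0.03,-0.45,0,0,0,0,-1],[0.03,-0.5,0,0,0,0,-1],[0.03,-0.55,0,0,0,0,-1]]
  ]
}}

```text
time: 3.5
position: [0.4146, -0.1475, 0.1458]
tool_rot: [0.042, 3.141, 0.002]
ft_force: [-1.0, 1.1, 0.4]
grip_width: 0.004
grip_force: 0.6
```

Emit:
{"method": "play_rows", "body": {
  "increments": [
    [[0.04,-0.15,0,0,0,0,-1],[0.07,-0.3,0,0,0,0,-1],[0.09,-0.45,0,0,0,0,-1],[0.09,-0.55,0,0,0,0,-1],[0.08,-0.65,0,0,0,0,-1],[0.07,-0.75,0,0,0,0,-1],[0.06,-0.82,0,0,0,0,-1]]
  ]
}}

```text
time: 4.2
position: [0.4061, -0.2295, 0.1453]
tool_rot: [-0.042, -3.141, -0.001]
ft_force: [-1.0, 1.9, -0.2]
grip_width: 0.008
grip_force: 0.8
```

Emit:
{"method": "play_rows", "body": {
  "increments": [
    [[-0.01,-0.04,0,0,0,0,-1],[-0.02,-0.08,0,0,0,0,-1],[-0.02,-0.08,0,0,0,0,-1]]
  ]
}}

```text
time: 4.5
position: [0.4078, -0.2379, 0.1452]
tool_rot: [-0.043, -3.141, 0.0]
ft_force: [-0.5, 1.3, 0.6]
grip_width: 0.006
grip_force: 0.6
```

Run:
```python
from h import *
s=ctrl.get_state();print(s["position"],s["ft_force"])
b=ctrl.get_image("top")[:,:,::-1][165:335,230:380]
cv2.imwrite("pics/t2.png",cv2.resize(b,None,fx=3.5,fy=3.5,interpolation=3))
```

```text
[ 0.40783938 -0.23789462  0.14519846] [-0.52300756  1.3029235   0.58056441]
```

View pics/t2.png

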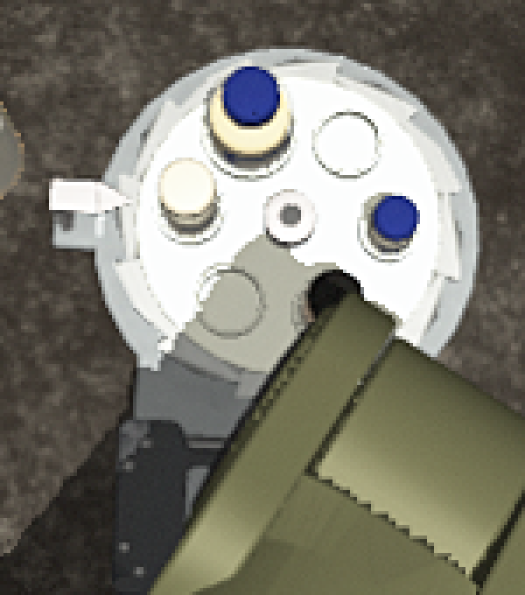

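Emit:
{"method": "play_rows", "body": {
  "increments": [
    [[-0.01,-0.04,0,0,0,0,-1],[-0.02,-0.08,0,0,0,0,-1],[-0.02,-0.08,0,0,0,0,-1]]
  ]
}}

```text
time: 4.85
position: [0.409, -0.2428, 0.1449]
tool_rot: [-0.041, -3.138, -0.01]
ft_force: [-4.4, 11.3, 9.1]
grip_width: 0.007
grip_force: 6.2
```

```bash
cat >> h.py <<'E'
def capang(save=None):
    s=ctrl.get_state();print("pos",s["position"].round(4),"F",s["ft_force"].round(1))
    im=ctrl.get_image("top")[:,:,::-1]
    if save: cv2.imwrite(save,cv2.resize(im[165:335,230:380],None,fx=3.5,fy=3.5,interpolation=3))
    h=cv2.cvtColor(im,cv2.COLOR_BGR2HSV)
    m=cv2.inRange(h,(112,120,60),(128,255,255));m[:165]=0;m[335:]=0;m[:,:252]=0;m[:,380:]=0
    n,_,st,c=cv2.connectedComponentsWithStats(m)
    for i in range(1,n):
        if st[i,4]>60:
            p=back("top",*c[i],.1255);d=p-np.array([.558,-.2165])
            print("blue",c[i].round(1),st[i,4],p.round(4),"r",np.linalg.norm(d).round(4),"ang",np.degrees(np.arctan2(d[1],d[0])).round(1))
E
python3 -c "
from h import *;capang()"
```

```text
pos [ 0.409  -0.2428  0.1449] F [-4.4 11.3  9.1]
blue [300.5 192.1] 202 [ 0.6071 -0.1939] r 0.054 ang 24.7
blue [342.7 226.1] 128 [ 0.5506 -0.2651] r 0.0491 ang -98.7
```

Emit:
{"method": "play_rows", "body": {
  "increments": [
    [[0.03,0.2,0,0,0,0,-1],[0.05,0.4,0,0,0,0,-1],[0.03,0.6,0,0,0,0,-1],[-0.02,0.8,0,0,0,0,-1],[-0.07,1,0,0,0,0,-1]]
  ]
}}

```text
time: 5.4
position: [0.4198, -0.1456, 0.1456]
tool_rot: [0.043, 3.139, -0.0]
ft_force: [0.0, -0.2, 0.8]
grip_width: 0.006
grip_force: 0.0
```

Emit:
{"method": "play_rows", "body": {
  "increments": [
    [[0,0.15,0,0,0,0,-1],[0,0.3,0,0,0,0,-1],[0,0.3,0,0,0,0,-1],[0,0.3,0,0,0,0,-1]]
  ]
}}

```text
time: 5.8
position: [0.4204, -0.1166, 0.1454]
tool_rot: [0.042, 3.14, -0.001]
ft_force: [0.2, 0.2, 0.2]
grip_width: 0.005
grip_force: 0.0
```

```bash
python3 -c "
from h import *;capang()"
```

```text
pos [ 0.4204 -0.1166  0.1454] F [0.2 0.2 0.2]
blue [300.5 192. ] 205 [ 0.6071 -0.1939] r 0.0541 ang 24.7
blue [342.7 226. ] 128 [ 0.5507 -0.2651] r 0.0491 ang -98.5
```

Emit:
{"method": "play_rows", "body": {
  "increments": [
    [[0.02,-0.15,0,0,0,0,-1],[0.04,-0.3,0,0,0,0,-1],[0.05,-0.4,0,0,0,0,-1]]
  ]
}}

```text
time: 6.15
position: [0.4135, -0.1577, 0.1453]
tool_rot: [-0.047, -3.141, 0.0]
ft_force: [-0.7, 1.3, 0.5]
grip_width: 0.006
grip_force: 0.7
```

Emit:
{"method": "play_rows", "body": {
  "increments": [
    [[0.04,-0.12,0,0,0,0,-1],[0.07,-0.25,0,0,0,0,-1],[0.09,-0.38,0,0,0,0,-1],[0.09,-0.5,0,0,0,0,-1],[0.08,-0.6,0,0,0,0,-1],[0.07,-0.7,0,0,0,0,-1],[0.06,-0.8,0,0,0,0,-1]]
  ]
}}

```text
time: 6.85
position: [0.4062, -0.2364, 0.1455]
tool_rot: [0.043, 3.14, 0.0]
ft_force: [2.0, 2.0, -0.5]
grip_width: 0.003
grip_force: 1.1
```

Emit:
{"method": "play_rows", "body": {
  "increments": [
    [[-0.01,-0.03,0,0,0,0,-1],[-0.02,-0.06,0,0,0,0,-1],[-0.02,-0.08,0,0,0,0,-1],[-0.02,-0.08,0,0,0,0,-1]]
  ]
}}

```text
time: 7.25
position: [0.4072, -0.2416, 0.1452]
tool_rot: [-0.041, -3.139, -0.007]
ft_force: [-2.5, 9.3, 7.1]
grip_width: 0.009
grip_force: 4.9
```

```bash
python3 -c "
from h import *;capang()"
```

```text
pos [ 0.4072 -0.2416  0.1452] F [-2.5  9.3  7.1]
blue [288.3 201.9] 206 [ 0.5897 -0.1738] r 0.0532 ang 53.4
blue [340.  211.4] 123 [ 0.5754 -0.2603] r 0.0471 ang -68.3
```

Emit:
{"method": "play_rows", "body": {
  "increments": [
    [[0.03,0.2,0,0,0,0,-1],[0.05,0.4,0,0,0,0,-1],[0.03,0.6,0,0,0,0,-1],[-0.02,0.8,0,0,0,0,-1],[-0.07,1,0,0,0,0,-1]]
  ]
}}

```text
time: 7.8
position: [0.4173, -0.1437, 0.1453]
tool_rot: [0.043, 3.141, -0.0]
ft_force: [0.2, -0.0, -0.0]
grip_width: 0.005
grip_force: 0.0
```

Emit:
{"method": "play_rows", "body": {
  "increments": [
    [[0,0.15,0,0,0,0,-1],[0,0.3,0,0,0,0,-1],[0,0.3,0,0,0,0,-1],[0,0.3,0,0,0,0,-1]]
  ]
}}

```text
time: 8.2
position: [0.4181, -0.1146, 0.1453]
tool_rot: [0.042, 3.141, -0.001]
ft_force: [-0.2, -0.8, -1.4]
grip_width: 0.007
grip_force: 0.0
```

Emit:
{"method": "play_rows", "body": {
  "increments": [
    [[0.02,-0.15,0,0,0,0,-1],[0.04,-0.3,0,0,0,0,-1],[0.05,-0.4,0,0,0,0,-1]]
  ]
}}

```text
time: 8.5
position: [0.4114, -0.1557, 0.1452]
tool_rot: [-0.047, -3.141, 0.0]
ft_force: [-1.1, 1.6, 0.7]
grip_width: 0.006
grip_force: 0.7
```

Emit:
{"method": "play_rows", "body": {
  "increments": [
    [[0.04,-0.12,0,0,0,0,-1],[0.07,-0.25,0,0,0,0,-1],[0.09,-0.38,0,0,0,0,-1],[0.09,-0.5,0,0,0,0,-1],[0.08,-0.6,0,0,0,0,-1],[0.07,-0.7,0,0,0,0,-1],[0.06,-0.8,0,0,0,0,-1]]
  ]
}}

```text
time: 9.2
position: [0.4039, -0.2344, 0.1454]
tool_rot: [0.043, 3.141, 0.0]
ft_force: [1.8, 1.7, 0.6]
grip_width: 0.004
grip_force: 1.1
```

Emit:
{"method": "play_rows", "body": {
  "increments": [
    [[-0.01,-0.03,0,0,0,0,-1],[-0.02,-0.06,0,0,0,0,-1],[-0.02,-0.08,0,0,0,0,-1],[-0.02,-0.08,0,0,0,0,-1]]
  ]
}}

```text
time: 9.6
position: [0.4052, -0.2404, 0.1451]
tool_rot: [-0.042, -3.139, -0.005]
ft_force: [-1.9, 6.0, 4.8]
grip_width: 0.007
grip_force: 3.3
```

```bash
python3 -c "
from h import *;capang()"
```

```text
pos [ 0.4052 -0.2404  0.1451] F [-1.9  6.   4.8]
blue [330.2 199.8] 122 [ 0.5949 -0.2439] r 0.046 ang -36.6
blue [282.6 216.5] 209 [ 0.5647 -0.165 ] r 0.052 ang 82.6
```

Emit:
{"method": "play_rows", "body": {
  "increments": [
    [[0,-0.02,0,0,0,0,-1],[0,-0.03,0,0,0,0,-1],[0,-0.03,0,0,0,0,-1]]
  ]
}}

```text
time: 9.95
position: [0.4054, -0.2419, 0.1451]
tool_rot: [-0.04, -3.139, -0.008]
ft_force: [-1.5, 8.4, 6.6]
grip_width: 0.007
grip_force: 5.3
```

Emit:
{"method": "play_rows", "body": {
  "increments": [
    [[0.03,0.2,0,0,0,0,-1],[0.05,0.4,0,0,0,0,-1],[0.03,0.6,0,0,0,0,-1],[-0.02,0.8,0,0,0,0,-1],[-0.07,1,0,0,0,0,-1]]
  ]
}}

```text
time: 10.45
position: [0.4155, -0.1444, 0.1454]
tool_rot: [0.043, 3.14, -0.0]
ft_force: [-0.5, 0.2, -0.4]
grip_width: 0.005
grip_force: 0.0
```

Emit:
{"method": "play_rows", "body": {
  "increments": [
    [[0,0.25,0,0,0,0,-1],[0,0.5,0,0,0,0,-1],[0,0.5,-0.5,0,0,0,-1],[0,0.5,-1,0,0,0,-1],[0,0.5,-1,0,0,0,-1]]
  ]
}}

```text
time: 10.95
position: [0.4203, -0.0957, 0.2513]
tool_rot: [0.042, 3.129, 0.001]
ft_force: [0.1, -0.6, -0.1]
grip_width: 0.006
grip_force: 0.0
```

Emit:
{"method": "play_rows", "body": {
  "increments": [
    [[0,0.4,-0.3,0,0,0,-1],[0,0.8,-0.3,0,0,0,-1],[0,1,-0.3,0,0,0,-1],[0,1,-0.3,0,0,0,-1],[0,1,-0.3,0,0,0,-1]]
  ]
}}

```text
time: 11.45
position: [0.4194, 0.0043, 0.2749]
tool_rot: [-0.043, -3.141, 0.002]
ft_force: [-0.1, -0.7, 0.3]
grip_width: 0.003
grip_force: 0.0
```

```bash
python3 -c "
from h import *;capang('pics/t3.png')"
```

```text
pos [0.4194 0.0043 0.2749] F [-0.1 -0.7  0.3]
blue [330.1 199.8] 122 [ 0.5949 -0.2436] r 0.0458 ang -36.4
blue [282.5 216.7] 210 [ 0.5643 -0.1649] r 0.052 ang 83.0
```

View pics/t3.png

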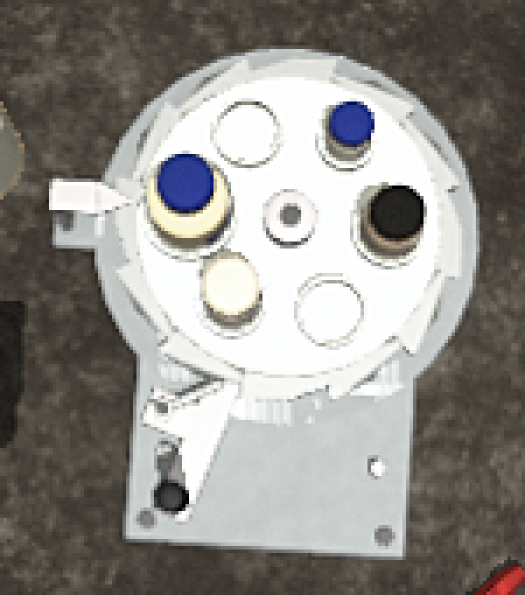

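The big bottle (cap at 185,182 in the crop) stands in front of the pointer tip (128,202). The lever is back at rest and the arm is clear, so I'm handing in.

```bash
python3 -c "
from bench import ctrl;print(ctrl.close_job())"
```

```text
the job is handed in; nothing more can be done
None
```

I pumped the lever three strokes and handed the job in at about 11.5 s; by the top camera the biggest bottle is about 3 mm (3°) short of the pick-up spot (12 mm allowed), the lever is back at rest and the arm is clear, but the hand-in returned no verdict.

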